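# Open the dial padlock and hold it up

### The job

The glass store's brass dial padlock lies locked in its wooden cradle. Turn the dial, feeling its clicks, until the white pointer meets the red mark; then, with the lock still lying in the cradle, pull the shackle out as far as it goes, lift the open lock by its shackle and hold it up, all of it at least 15 cm above the bench. Finish while still holding it there open, and leave the other things on the bench alone.

Things in the scene. Friction and masses are not known exactly. Their poses are not given: they have to be found in the camera images.
- lock_center (a point): centre of the padlock's brass body, a rounded block 76 x 84 x 32 mm (x, y, z of this frame); with shackle and dial the loose padlock weighs 0.5 to 0.75 kg. Its z axis points out of the face with the dial (up as it lies), its -x axis points to the shackle, roughly towards the robot at the start. A red mark lies on the face at x = -34 mm, between dial and shackle.
- dial_grip (a point): point on the dial's axis, half-way up its grip, 35 mm above lock_center along z (and 2 mm to +x). The grip is a black upright bar 40 mm long (this frame's x), 12 mm wide (y) and 26 mm high, on a flat black disc 60 mm across whose top is 12.5 mm below this point. A white line on the bar's -x half and on the disc is the pointer. The frame turns with the dial.
- dial (a joint): angle of the dial about lock_center's z, rad, positive anticlockwise seen from above; 0 when the white pointer points along the lock's -x at the red mark, the only place where the lock can open (about 0.13 rad of play either way). It clicks into a notch every 30 degrees (0.524 rad) and springs to the nearest notch if left within about 0.2 rad of it; turning takes up to about 0.1 N m. It can be turned either way, to 3.1 rad.
- shackle_bar (a point): middle of the steel shackle's straight cross bar, a round bar 9 mm thick running along this frame's y, straight for 42 mm; its axes are those of lock_center and it lies 90 mm to -x of lock_center when shut, at the same height. The shackle's two legs are 58 mm apart (centre lines), so the opening between bar and lock body is 49 mm wide and 47 mm deep. Below the bar is free space to the bench, 41 mm down.
- shackle (a joint): how far the shackle is pulled out of the lock, m, along lock_center's -x: 0 shut, 0.026 fully open (stop). Locked, it moves only 1 to 2 mm; unlocked it slides with about 2 N and stays where it is left.
- cradle: wooden cradle fixed to the bench, 93 x 104 mm, axes those of the lying lock; origin at the centre of the pocket on the bench. The lock lies on the pocket's floor, 25 mm above the bench, with 2 mm of play all round, between rims that stand 14 mm above the floor, 8 mm at the shackle's side (the front rim ends 45 mm to -x of the origin). The shackle reaches out freely over the front rim.
- tape_roll: bystander, to be left alone: yellow tape roll, ring 90 mm across, 22 mm high; origin at the centre of its underside
- screwdriver: bystander, to be left alone: screwdriver with green handle, 170 mm long, 26 mm thick, lying; origin at the centre of its underside
- framed_pane: bystander, to be left alone: small glass pane in a black frame, 120 x 160 x 14 mm, lying flat; origin at the centre of its underside
- points_jar: bystander, to be left alone: amber glass jar with steel cap, 68 mm across, 85 mm high; origin at the centre of its underside
- hammer: bystander, to be left alone: hammer with wooden handle, 240 mm long, lying; origin at the centre of its underside
- mug: bystander, to be left alone: blue mug, 80 mm across, 85 mm high; origin at the centre of its underside
- lock: the whole loose padlock; origin at the centre of the underside of its brass body (16 mm below lock_center), same axes as lock_center
Mind the look-alikes: they are no part of the job. What is shaped like the lock but green or pink is not meant.

How it is judged (in metres and radians):
On the way, in this order (a step that is already met when the one before it is completed fails the run):
1. the dial is turned so that the pointer meets the red mark (within 0.13 rad), with the shackle still shut and the lock in its cradle (value of joint dial between -0.13 and 0.13 rad and value of joint shackle below 0.006 m and z of lock_center in the frame of cradle below 0.052 m), for 0.2 s.
2. the shackle is pulled out by more than 18 mm while the lock still lies in its cradle (value of joint shackle above 0.018 m and z of lock_center in the frame of cradle below 0.06 m and angle between lock_center's own z axis and vertical below 0.3 rad and horizontal distance between lock_center and cradle below 0.02 m), for 0.1 s.
At the end, for the whole second after the job is handed in: The lock hangs or rests still (under 0.05 m/s) in the fingers, which hold it at the shackle's cross bar (grasp point within 35 mm of the bar's middle), open by more than 15 mm, with the centre of its body and the bar at least 130 mm above the bench, touching the cradle no more (value of joint shackle above 0.015 m and height (world z) of each of lock_center, shackle_bar above 0.13 m and contact force between lock and the fingers above 1 N and distance between the grasp point and shackle_bar below 0.035 m and contact force between lock and cradle below 0.1 N and linear speed of lock below 0.05 m/s); the arm keeps its last pose, push and grip.
It fails at once if any of the other things on the bench is moved by more than 30 mm (distance of any of tape_roll, screwdriver, framed_pane, points_jar, hammer, mug from where it was at the start of the episode above 0.03 m).
It also fails if it takes over 58 s, if anything falls off the work surface, if the arm or the gripper's body presses on something with over 40 N, if the wrist force passes 120 N, or if a joint passes its speed limit or range.

### The arm

A 6-joint arm with a two-finger parallel gripper is mounted at the origin on the work surface. World frame = base frame: x ahead of the robot, y to its left, z up, the work surface at z = 0. Lengths are in mm, angles in rad, forces in N, time in s.
With the tool pointing down it reaches from about 300 to 750 mm from the base axis. Payload 8.5 kg.
Tool frame: the origin (TCP) lies at the very end of the fingers, on their centre line; the grasp point (between the pads) lies 19 mm behind it; z points along the fingers, x is the direction in which the jaws open and shut, and the axes are right-handed (so a half turn about z gives the same grasp; the last joint's range is limited). The gripper opens to 85 mm and grips with 20 to 120 N. Pads are 22 mm wide; open, the fingers measure 114 mm over their backs; the gripper's body (76 mm by 85 mm) begins 54 mm behind the grasp point. The pads swing forward as they close: fully open they stand 13 mm farther back than shut.
Start: joints at [-1.563, 0.381, 1.297, -0, 1.464, -0.215], TCP at [121.524, -536.388, 231.322] pointing down, gripper open.
Joint ranges: [-3.11, 3.11], [-0.89, 2.33], [0.22, 2.48], [-1.42, 4.56], [0.17, 2.85], [-2.88, 2.88]. Speed limits (rad/s): [2.39, 2.39, 3.14, 3.14, 3.14, 3.14].

### API

Orientations are given as a rotation vector (axis times angle).
In Python, from cell import arm gives the robot as it stands.
- The arm moves only by the shell command python3 -m creep 'ROWS' [FORCE]. ROWS is a JSON object of lists of equal length, an entry for each row: "delta_pos": the shift along the world's x, y, z in m, a list of three; "angular": the turn, a rotation vector about the world's x, y, z in rad, a list of three; "claw": the opening, from -1 (shut) to 1 (fully open). In form: {"delta_pos": [[dx, dy, dz], ...], "angular": [[wx, wy, wz], ...], "claw": [claw, ...]}. A call has exactly 10 rows; each row shifts and turns the commanded pose from where the row before left it; what a row does not reach is not made up. A row lasts 1/8 s, in which the tool goes at most 62.5 mm and 10.7 degrees, less where a joint would pass 70% of its speed; a pose out of reach is approached as far as the arm can. A call is refused whole if a number of a shift passes 0.0625 or a number of a turn 0.188, either way. A call with a gripper value outside its range is refused whole. The fingers move at their own pace and stop on an object; FORCE is the grip in N (left out, the last holds). Time passes only in rows, so rows that do not move let the fingers close, or fill a call up. It gives the time, the measured TCP pose, the force and the opening at its end, in the units of the state.
- arm.read_state(): the state, without advancing time (a new reading comes with each control period).
- arm.read_camera(name): name is "side" or "top"; returns (picture, depth): 480x640x3 uint8, red, green, blue; 480x640 float32, mm along the optical axis (not along the pixel's ray), 0 where there is no reading.
- arm.camera_params(name): a dict with "fx", "fy", "cx", "cy" (pixels), "distortion" ([k1, k2, p1, p2, k3] as OpenCV has them; the pictures are not rectified), "R" (3x3) and "t" (3): a world point X has camera coordinates R X + t. Camera axes: x right, y down, z forward; pixel columns grow to the right and rows downward; lengths in mm; the calibration is good to about 2 mm. A picture is of the moment at which its call begins. camera_params takes no time and is no camera call.
- arm.job_done(): hands the job in, once; it reports no verdict.
The state is a dict: "time": time; "joint_positions": joint angles; "qvel": joint speeds; "joint_efforts": joint torques, N m; "tcp_pos": TCP position; "orientation": TCP orientation; "ft_force": force on the tool from outside, world axes, zero at the start; "ft_torque": the same for the moment, N m; "finger_gap": finger opening in mm.
Only numpy, scipy, OpenCV 4.12 (cv2) and the standard library are available. Lean on these libraries where they do the work, as an engineer would, in place of code of your own. Each camera call takes 0.05 s, during which the arm holds its last target. There are 200 camera calls.

## Working session

There is one attempt and no reset: what is moved stays moved. The work goes in short steps, Python scripts to look and compute and a shell command to move; the robot and the scene stay as the last step left them, time stands still between calls to the robot, and variables do not carry over. Pictures are saved under pics/ and viewed, about 8 in all and at most 12, crops included, and the job is handed in when it is done.

```bash
mkdir -p pics; ls; cat > h.py <<'E'
import numpy as np, cv2
from cell import arm
def snap(n,f):
    p,d=arm.read_camera(n); cv2.imwrite('pics/'+f+'.png',cv2.cvtColor(p,cv2.COLOR_RGB2BGR)); np.savez('pics/'+f+'.npz',p=p,d=d); return p,d
def world(n,uv,z):
    c=arm.camera_params(n);K=np.array([[c['fx'],0,c['cx']],[0,c['fy'],c['cy']],[0,0,1.]])
    uv=np.array(uv,float).reshape(-1,1,2);z=np.broadcast_to(z,len(uv))
    q=cv2.undistortPoints(uv,K,np.array(c['distortion'],float)).reshape(-1,2)
    X=np.c_[q,np.ones(len(q))]*np.reshape(z,(-1,1))
    return (X-np.array(c['t']).ravel())@np.array(c['R'])
def onplane(n,uv,h):
    a=world(n,uv,np.array(100.));b=world(n,uv,np.array(1000.))
    s=(h-a[:,2])/(b[:,2]-a[:,2]);return a+(b-a)*s[:,None]
E
python3 - <<'E'
from h import *
snap('top','t0');snap('side','s0');s=arm.read_state();print(s)
a=cv2.imread('pics/t0.png');b=cv2.imread('pics/s0.png')
E
```

```text
pics
{'time': 0.1, 'joint_positions': array([-1.56327862e+00,  3.81112867e-01,  1.29817102e+00,  1.60919414e-05,
        1.46356656e+00, -2.15305644e-01]), 'qvel': array([ 0.00130156, -0.00102258, -0.00254247, -0.00058762,  0.00076472,
        0.00197004]), 'joint_efforts': array([ 3.21690633e-03, -4.49224555e+01, -2.31658208e+01, -2.09447921e-04,
        3.65734697e-03, -2.92146160e-05]), 'tcp_pos': array([ 121.5380565 , -536.13926551,  230.78667531]), 'orientation': array([-2.45387867e+00,  1.96007204e+00,  1.22473362e-03]), 'ft_force': array([ 0.04278413, -0.72126759,  1.02376653]), 'ft_torque': array([-0.00058347,  0.00920944,  0.00849775]), 'finger_gap': 85.55873854279034}
```

View pics/t0.png

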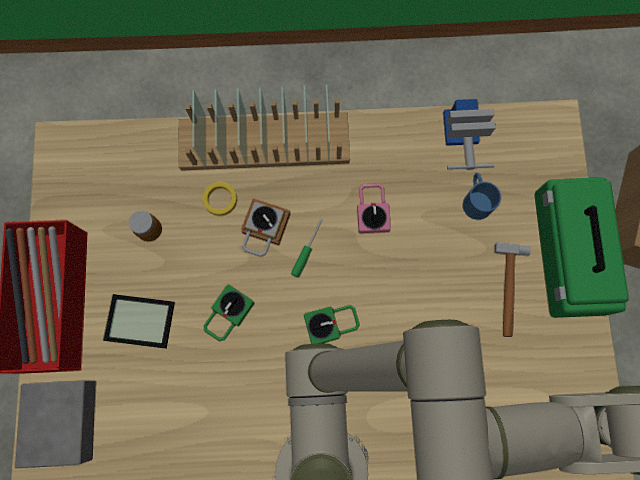

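View pics/s0.png

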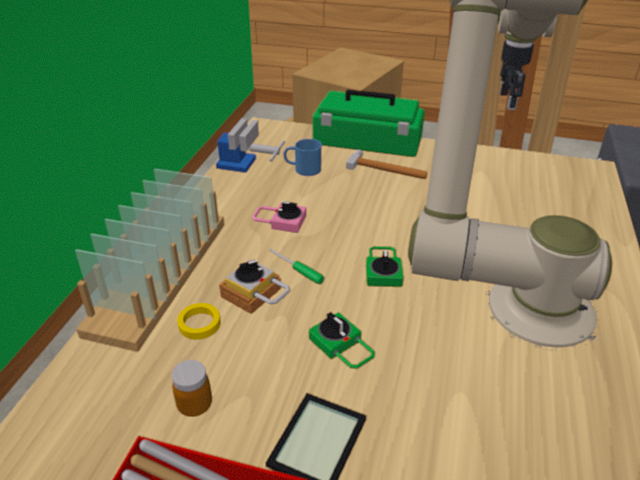

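The top view shows the lock in its wooden cradle at about (266,220), with the shackle bar near (256,252) and the dial near (264,217). The screwdriver lies about 40 px to its right. The side view shows the lock at about (250,280).

```bash
python3 - <<'E'
from h import *
a=cv2.imread('pics/t0.png')[185:270,225:335];b=cv2.imread('pics/s0.png')[245:320,205:305]
a=cv2.resize(a,None,fx=4.5,fy=4.5,interpolation=cv2.INTER_CUBIC);b=cv2.resize(b,None,fx=3,fy=3,interpolation=cv2.INTER_CUBIC)
o=np.zeros((max(a.shape[0],b.shape[0]),a.shape[1]+b.shape[1],3),np.uint8);o[:a.shape[0],:a.shape[1]]=a;o[:b.shape[0],a.shape[1]:]=b
cv2.imwrite('pics/c0.png',o);print(o.shape)
d=np.load('pics/t0.npz')['d']
vu=np.array([(v,u) for v in range(195,262) for u in range(235,300)])
X=world('top',vu[:,::-1],d[vu[:,0],vu[:,1]])
p=np.load('pics/t0.npz')['p'][vu[:,0],vu[:,1]].astype(int)
for lo,hi in [(15,33),(33,46),(48,60),(60,66),(66,80),(80,100)]:
    m=(X[:,2]>lo)&(X[:,2]<hi);print(lo,hi,m.sum(),X[m].mean(0).round(1) if m.any() else '')
# top face of body: minAreaRect ; shackle: height 36-50 grey
for nm,lo,hi in [('body',52,66),('bar',69,90),('shk',36,50)]:
    m=(X[:,2]>lo)&(X[:,2]<hi)
    if m.sum()>5: print(nm,cv2.minAreaRect(X[m,:2].astype(np.float32)))
E
```

```text
(382, 795, 3)
15 33 181 [607.  121.9  25.4]
33 46 456 [614.5 123.2  39.9]
48 60 520 [620.1 122.9  55.5]
60 66 292 [630.7 122.1  62.5]
66 80 75 [627.4 119.1  68.8]
80 100 80 [631.2 120.9  88.1]
body ((604.9169311523438, 131.80801391601562), (84.03358459472656, 128.6471405029297), 69.12798309326172)
bar ((625.9237670898438, 123.55842590332031), (49.124839782714844, 46.01608657836914), 80.78001403808594)
shk ((608.3441162109375, 130.469482421875), (104.4526596069336, 142.92340087890625), 68.54927825927734)
```

View pics/c0.png

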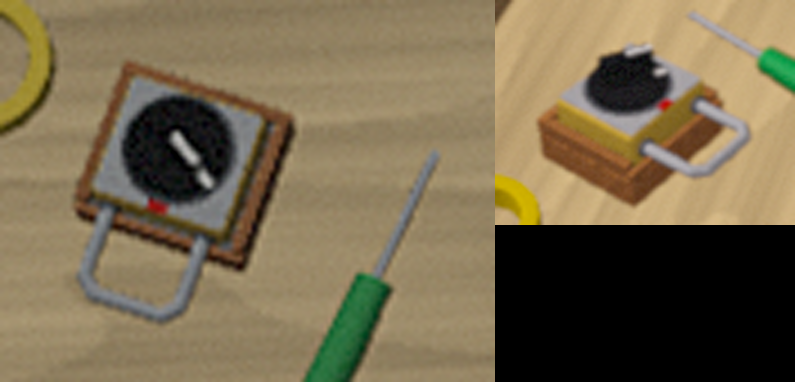

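```bash
python3 - <<'E'
from h import *
f=lambda P:np.array(P)/4.5+[225-.4,185-.4]
P=lambda p,h:onplane('top',f(p),h)[:,:2].round(1)
c=P([(132,78),(268,123),(228,235),(92,195)],57);print('corners',c.tolist(),c.mean(0))
print('disc',P([(178,150)],63.5),'red',P([(157,206)],57),'ptr tip',P([(209,184)],63.5),'line',P([(175,134),(198,165)],89))
s=P([(128,307),(95,298),(160,317),(112,208),(206,240)],41);print('shk',s.tolist())
# disc fit: dark pixels
z=np.load('pics/t0.npz');p=z['p'].astype(int);d=z['d']
m=np.zeros((480,640),bool);m[195:240,240:292]=1
v,u=np.where(m&(p.max(2)<60));X=world('top',np.c_[u,v],d[v,u])
k=(X[:,2]>58);print('dark',k.sum(),cv2.minEnclosingCircle(onplane('top',np.c_[u,v][k],63.5)[:,:2].astype(np.float32)),X[k].mean(0))
k=(X[:,2]>80);print('top of bar',k.sum(),X[k].mean(0))
v,u=np.where(m&(p.min(2)>190));X=world('top',np.c_[u,v],d[v,u]);print('white',np.c_[u,v,X.round()].tolist())
v,u=np.where(m&(p[...,0]>120)&(p[...,1]<50));print('red',onplane('top',np.c_[u,v],57).mean(0),len(u))
E
```

```text
corners [[677.7, 147.9], [647.3, 70.3], [582.2, 95.1], [609.1, 172.1]] [629.075 121.35 ]
disc [[631.8 121.8]] red [[601.  135.2]] ptr tip [[611.  104.6]] line [[634.2 120.9]
 [615.6 108.4]]
shk [[546.2, 154.6], [552.4, 173.4], [539.6, 136.5], [605.0, 162.8], [583.6, 109.1]]
dark 388 ((632.3240966796875, 121.7929458618164), 31.343318939208984) [628.32460817 121.39943691  78.36732876]
top of bar 58 [612.61699953 115.91568394 163.57715836]Traceback (most recent call last):
  File "<stdin>", line 13, in <module>
  File "h.py", line 8, in world
    q=cv2.undistortPoints(uv,K,np.array(c['distortion'],float)).reshape(-1,2)
      ~~~~~~~~~~~~~~~~~~~^^^^^^^^^^^^^^^^^^^^^^^^^^^^^^^^^^^^^^
cv2.error: OpenCV(4.12.0) /io/opencv/modules/calib3d/src/undistort.dispatch.cpp:347: error: (-215:Assertion failed) CV_IS_MAT(_src) && CV_IS_MAT(_dst) && (_src->rows == 1 || _src->cols == 1) && (_dst->rows == 1 || _dst->cols == 1) && _src->cols + _src->rows - 1 == _dst->rows + _dst->cols - 1 && (CV_MAT_TYPE(_src->type) == CV_32FC2 || CV_MAT_TYPE(_src->type) == CV_64FC2) && (CV_MAT_TYPE(_dst->type) == CV_32FC2 || CV_MAT_TYPE(_dst->type) == CV_64FC2) in function 'cvUndistortPointsInternal'
```

Lock yaw is about -0.36 rad, with the dial axis at about (632,122). The pointer reads about +1.05 rad, or two notches, so I need to turn it -1.05. Next I move above the dial with tool x at about -0.88 rad.

```bash
python3 -m creep '{"delta_pos":[[0.0255,0.0329,0],[0.0255,0.0329,0],[0.0255,0.0329,0],[0.0255,0.0329,0],[0.0255,0.0329,0],[0.0255,0.0329,0],[0.0255,0.0329,0],[0.0255,0.0329,0],[0.0255,0.0329,0],[0.0255,0.0329,0]],"angular":[[0,0,0.0235],[0,0,0.0235],[0,0,0.0235],[0,0,0.0235],[0,0,0.0235],[0,0,0.0235],[0,0,0.0235],[0,0,0.0235],[0,0,0.0235],[0,0,0.0235]],"claw":[0,0,0,0,0,0,0,0,0,0]}' 30
python3 -m creep '{"delta_pos":[[0.0255,0.0329,0],[0.0255,0.0329,0],[0.0255,0.0329,0],[0.0255,0.0329,0],[0.0255,0.0329,0],[0.0255,0.0329,0],[0.0255,0.0329,0],[0.0255,0.0329,0],[0.0255,0.0329,0],[0.0255,0.0329,0]],"angular":[[0,0,0.0235],[0,0,0.0235],[0,0,0.0235],[0,0,0.0235],[0,0,0.0235],[0,0,0.0235],[0,0,0.0235],[0,0,0.0235],[0,0,0.0235],[0,0,0.0235]],"claw":[0,0,0,0,0,0,0,0,0,0]}'
```

```text
time: 1.35
tcp_pos: [377.1, -206.1, 231.2]
orientation: [-2.668, 1.659, 0.001]
ft_force: [0.8, -1.2, 0.5]
finger_gap: 42.6
time: 2.6
tcp_pos: [632.1, 122.8, 230.9]
orientation: [2.844, -1.334, -0.001]
ft_force: [0.4, -1.1, -0.5]
finger_gap: 42.8
```

```bash
python3 -m creep '{"delta_pos":[[0,0,-0.02],[0,0,-0.02],[0,0,-0.02],[0,0,-0.02],[0,0,-0.02],[0,0,-0.02],[0,0,-0.01],[0,0,0],[0,0,0],[0,0,0]],"angular":[[0,0,0],[0,0,0],[0,0,0],[0,0,0],[0,0,0],[0,0,0],[0,0,0],[0,0,0],[0,0,0],[0,0,0]],"claw":[0,0,0,0,0,0,0,0,0,0]}'
python3 - <<'E'
from h import *
snap('side','s1');b=cv2.imread('pics/s1.png')[200:320,180:320]
cv2.imwrite('pics/c1.png',cv2.resize(b,None,fx=4,fy=4,interpolation=cv2.INTER_CUBIC))
E
```

```text
time: 3.85
tcp_pos: [631.8, 121.6, 102.1]
orientation: [-2.843, 1.335, -0.002]
ft_force: [-0.5, -0.4, 0.2]
finger_gap: 42.6
```

View pics/c1.png

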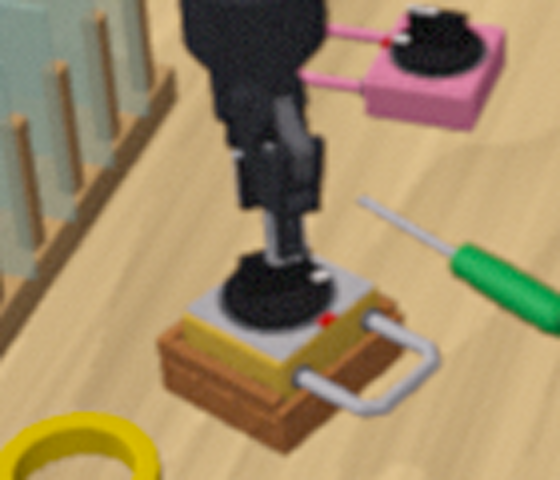

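The fingers stand right over the dial bar, at about (285,255) in the crop, and the pointer is still right of the red mark. Now I descend and close on the bar.

```bash
python3 -m creep '{"delta_pos":[[0,0,-0.01],[0,0,-0.01],[0,0,-0.01],[0,0,-0.003],[0,0,0],[0,0,0],[0,0,0],[0,0,0],[0,0,0],[0,0,0]],"angular":[[0,0,0],[0,0,0],[0,0,0],[0,0,0],[0,0,0],[0,0,0],[0,0,0],[0,0,0],[0,0,0],[0,0,0]],"claw":[0,0,0,0,0,-1,-1,-1,-1,-1]}' 30
```

```text
time: 5.15
tcp_pos: [632.2, 121.4, 68.9]
orientation: [-2.843, 1.335, -0.003]
ft_force: [4.4, -2.0, 3.7]
finger_gap: 11.5
```

Gripped: the gap is 11.5 mm. Now I turn clockwise by 1.05 rad.

```bash
python3 -m creep '{"delta_pos":[[0,0,0],[0,0,0],[0,0,0],[0,0,0],[0,0,0],[0,0,0],[0,0,0],[0,0,0],[0,0,0],[0,0,0]],"angular":[[0,0,-0.131],[0,0,-0.131],[0,0,-0.131],[0,0,-0.131],[0,0,-0.131],[0,0,-0.131],[0,0,-0.131],[0,0,-0.131],[0,0,0],[0,0,0]],"claw":[-1,-1,-1,-1,-1,-1,-1,-1,-1,-1]}' 30
python3 - <<'E'
from h import *
s=arm.read_state();o=s['orientation'];print(2*np.arctan2(o[1],o[0]),s['ft_torque'],s['joint_positions'])
E
```

```text
time: 6.4
tcp_pos: [631.8, 121.4, 68.8]
orientation: [-1.796, 2.577, -0.001]
ft_force: [2.5, -3.0, 6.5]
finger_gap: 11.3
4.359211997444062 [-0.56990037 -0.36683105 -0.08144447] [ 6.29426320e-03  6.85475557e-01  1.24404653e+00 -3.47688814e-04
  1.21114557e+00  1.93038979e+00]
```

```bash
python3 -m creep '{"delta_pos":[[0,0,0],[0,0,0],[0,0,0],[0,0,0.02],[0,0,0.03],[0,0,0.03],[-0.03,0.0115,0.03],[-0.03,0.0115,0],[-0.03,0.0115,0],[0,0,0]],"angular":[[0,0,0],[0,0,0],[0,0,0],[0,0,0],[0,0,0.18],[0,0,0.18],[0,0,0.18],[0,0,0.18],[0,0,0.18],[0,0,0.18]],"claw":[0,0,0,0,0,0,0,0,0,0]}'
python3 - <<'E'
from h import *
snap('side','s2');b=cv2.imread('pics/s2.png')[220:320,190:310]
cv2.imwrite('pics/c2.png',cv2.resize(b,None,fx=5,fy=5,interpolation=cv2.INTER_CUBIC))
E
```

```text
time: 7.65
tcp_pos: [539.6, 157.1, 178.7]
orientation: [2.87, -1.278, -0.002]
ft_force: [0.1, -0.6, -0.7]
finger_gap: 42.6
```

View pics/c2.png

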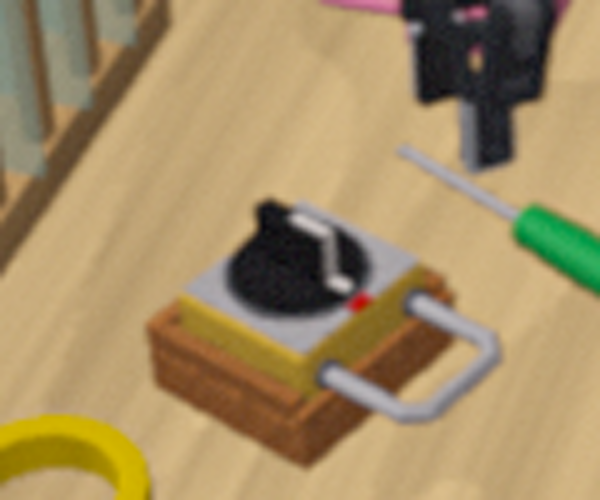

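The white pointer, at about (340,285), now meets the red mark at (362,303), and the shackle is still shut. Next I move to straddle the cross bar.

```bash
python3 -m creep '{"delta_pos":[[0.003,-0.0015,0],[0.003,-0.0015,0],[0,0,-0.025],[0,0,-0.025],[0,0,-0.025],[0,0,-0.025],[0,0,-0.02],[0,0,-0.02],[0,0,-0.01],[0,0,-0.006]],"angular":[[0,0,0.16],[0,0,0.16],[0,0,0.16],[0,0,0],[0,0,0],[0,0,0],[0,0,0],[0,0,0],[0,0,0],[0,0,0]],"claw":[0,0,0,0,0,0,0,0,0,0]}'
python3 - <<'E'
from h import *
print(arm.read_state()['ft_force'])
snap('side','s3');b=cv2.imread('pics/s3.png')[220:320,190:310]
cv2.imwrite('pics/c3.png',cv2.resize(b,None,fx=5,fy=5,interpolation=cv2.INTER_CUBIC))
E
```

```text
time: 8.95
tcp_pos: [547.6, 153.1, 22.0]
orientation: [3.089, -0.573, -0.0]
ft_force: [0.5, -0.0, 0.5]
finger_gap: 42.8
[ 0.53788723 -0.02810826  0.52445282]
```

View pics/c3.png

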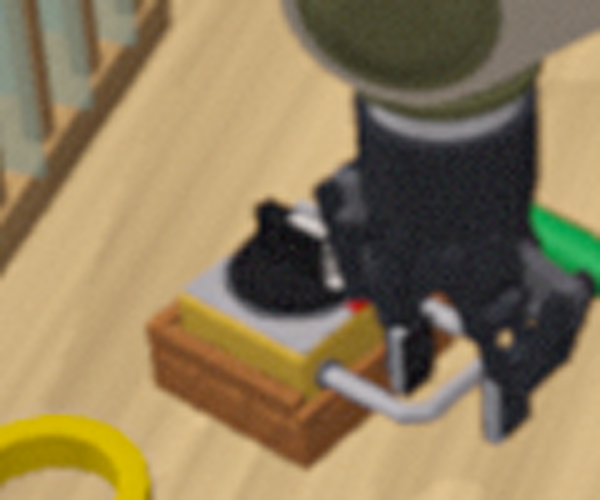

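The fingers straddle the cross bar, one inside the loop at (405,365) and one outside at (505,410). Now I grip and pull along (-0.936, 0.352).

```bash
python3 -m creep '{"delta_pos":[[0,0,0],[0,0,0],[0,0,0],[0,0,0],[0,0,0],[-0.0037,0.0014,0],[-0.0037,0.0014,0],[-0.0037,0.0014,0],[0,0,0],[0,0,0]],"angular":[[0,0,0],[0,0,0],[0,0,0],[0,0,0],[0,0,0],[0,0,0],[0,0,0],[0,0,0],[0,0,0],[0,0,0]],"claw":[-1,-1,-1,-1,-1,-1,-1,-1,-1,-1]}' 60
python3 -m creep '{"delta_pos":[[-0.0037,0.0014,0],[-0.0037,0.0014,0],[-0.0037,0.0014,0],[-0.0019,0.0007,0],[0,0,0],[0,0,0],[0,0,0],[0,0,0],[0,0,0],[0,0,0]],"angular":[[0,0,0],[0,0,0],[0,0,0],[0,0,0],[0,0,0],[0,0,0],[0,0,0],[0,0,0],[0,0,0],[0,0,0]],"claw":[-1,-1,-1,-1,-1,-1,-1,-1,-1,-1]}'
python3 - <<'E'
from h import *
s=arm.read_state();print(s['ft_force'],s['ft_torque'],s['finger_gap'])
E
```

```text
time: 10.25
tcp_pos: [536.1, 157.5, 22.3]
orientation: [-3.089, 0.572, 0.001]
ft_force: [-0.6, 1.6, 3.9]
finger_gap: 6.7
time: 11.5
tcp_pos: [523.3, 162.2, 22.2]
orientation: [3.089, -0.572, -0.001]
ft_force: [-1.7, 1.9, 2.1]
finger_gap: 6.9
[-1.70415284  1.91801409  2.10545625] [0.36741293 0.24169494 0.02542776] 6.928331011583182
```

```bash
python3 - <<'E'
from h import *
snap('side','s4');b=cv2.imread('pics/s4.png')[220:320,190:310]
cv2.imwrite('pics/c4.png',cv2.resize(b,None,fx=5,fy=5,interpolation=cv2.INTER_CUBIC))
E
```

```text
(no output)
```

View pics/c4.png

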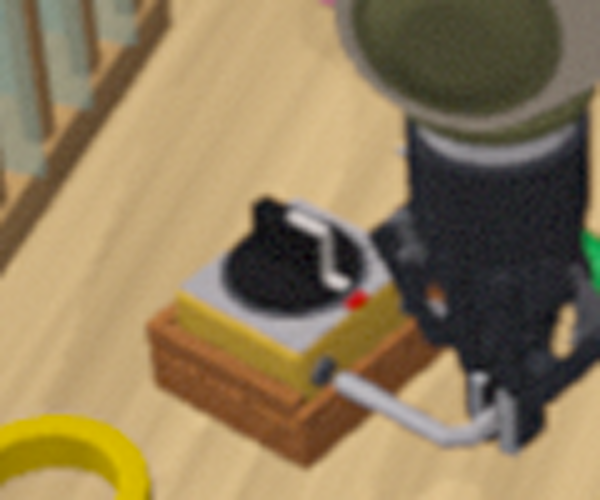

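The shackle is visibly pulled out and the lock body is still seated. I pull a little more, to the stop.

```bash
python3 -m creep '{"delta_pos":[[-0.0019,0.0007,0],[-0.0019,0.0007,0],[0,0,0],[0,0,0],[0,0,0],[0,0,0],[0,0,0],[0,0,0],[0,0,0],[0,0,0]],"angular":[[0,0,0],[0,0,0],[0,0,0],[0,0,0],[0,0,0],[0,0,0],[0,0,0],[0,0,0],[0,0,0],[0,0,0]],"claw":[-1,-1,-1,-1,-1,-1,-1,-1,-1,-1]}' 60
```

```text
time: 12.8
tcp_pos: [520.4, 163.4, 22.6]
orientation: [-3.089, 0.572, -0.003]
ft_force: [3.7, -1.8, 1.1]
finger_gap: 6.9
```

At the stop: the reaction rose to about 4 N. Now I lift along a soft arc so the body pivots out of the pocket without catching the front rim.

```bash
python3 -m creep '{"delta_pos":[[0.001,0,0.015],[0.001,0,0.015],[0.002,-0.001,0.015],[0.003,-0.001,0.015],[0.004,-0.0015,0.015],[0.0055,-0.002,0.015],[0.0075,-0.003,0.015],[0.0075,-0.003,0.015],[0.011,-0.004,0.015],[0.011,-0.004,0.015]],"angular":[[0,0,0],[0,0,0],[0,0,0],[0,0,0],[0,0,0],[0,0,0],[0,0,0],[0,0,0],[0,0,0],[0,0,0]],"claw":[-1,-1,-1,-1,-1,-1,-1,-1,-1,-1]}' 60
python3 -m creep '{"delta_pos":[[0,0,0.02],[0,0,0.02],[0,0,0.02],[0,0,0.02],[0,0,0.02],[0,0,0.02],[0,0,0.02],[0,0,0.02],[0,0,0.02],[0,0,0.02]],"angular":[[0,0,0],[0,0,0],[0,0,0],[0,0,0],[0,0,0],[0,0,0],[0,0,0],[0,0,0],[0,0,0],[0,0,0]],"claw":[-1,-1,-1,-1,-1,-1,-1,-1,-1,-1]}'
python3 - <<'E'
from h import *
snap('side','s5');snap('top','t5');print(arm.read_state()['ft_force'],arm.read_state()['ft_torque'])
b=cv2.imread('pics/s5.png')[60:340,150:350];a=cv2.imread('pics/t5.png')[120:320,180:340]
cv2.imwrite('pics/c5.png',np.hstack([cv2.resize(b,(400,560)),cv2.resize(a,(400,560))]))
E
```

```text
time: 14.05
tcp_pos: [571.6, 144.2, 171.4]
orientation: [3.088, -0.571, -0.009]
ft_force: [-0.9, 0.6, -6.8]
finger_gap: 6.4
time: 15.3
tcp_pos: [572.0, 144.3, 371.3]
orientation: [3.088, -0.571, -0.009]
ft_force: [-0.2, 0.5, -5.7]
finger_gap: 6.2
[-0.90421335 -0.10303464 -5.67334389] [ 0.10960898  0.13902741 -0.01969398]
```

View pics/c5.png

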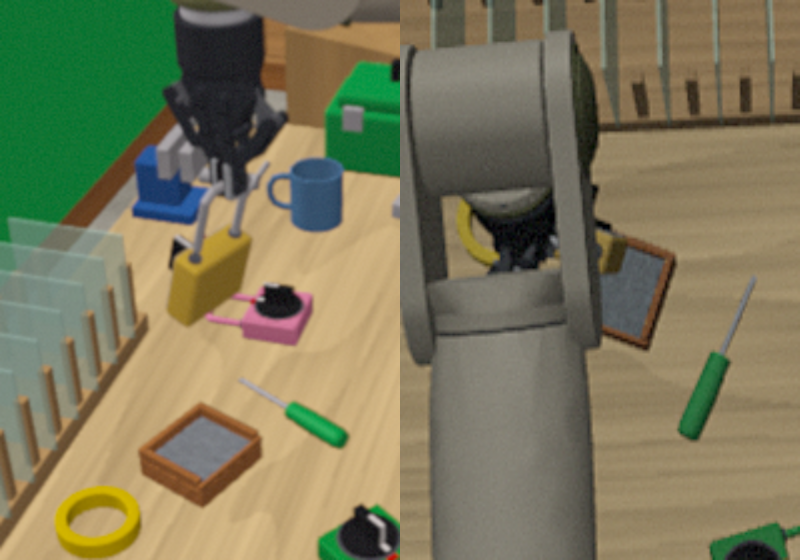

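The open lock hangs by its bar from the fingers (body at about (210,275) in the left half), well above the empty cradle, and nothing else has been disturbed. I let it settle and check that it is still.

```bash
python3 -m creep '{"delta_pos":[[0,0,0],[0,0,0],[0,0,0],[0,0,0],[0,0,0],[0,0,0],[0,0,0],[0,0,0],[0,0,0],[0,0,0]],"angular":[[0,0,0],[0,0,0],[0,0,0],[0,0,0],[0,0,0],[0,0,0],[0,0,0],[0,0,0],[0,0,0],[0,0,0]],"claw":[-1,-1,-1,-1,-1,-1,-1,-1,-1,-1]}' 60
python3 -m creep '{"delta_pos":[[0,0,0],[0,0,0],[0,0,0],[0,0,0],[0,0,0],[0,0,0],[0,0,0],[0,0,0],[0,0,0],[0,0,0]],"angular":[[0,0,0],[0,0,0],[0,0,0],[0,0,0],[0,0,0],[0,0,0],[0,0,0],[0,0,0],[0,0,0],[0,0,0]],"claw":[-1,-1,-1,-1,-1,-1,-1,-1,-1,-1]}' 60
python3 - <<'E'
from h import *
def brass(p):
    p=p[100:260,220:300].astype(int);m=(p[...,0]>90)&(p[...,0]-p[...,2]>70)&(p[...,1]>.65*p[...,0]);v,u=np.where(m);return m.sum(),u.mean().round(2),v.mean().round(2)
print(brass(np.load('pics/s5.npz')['p']))
for i in range(4): print(brass(snap('side','s6%d'%i)[0]))
z=np.load('pics/s60.npz');p=z['p'].astype(int)
m=np.zeros((480,640),bool);m[165:225,225:280]=1
v,u=np.where(m&(p[...,0]>90)&(p[...,0]-p[...,2]>70)&(z['d']>0));X=world('side',np.c_[u,v],z['d'][v,u]);print(np.percentile(X,[3,50,97],axis=0).round())
E
```

```text
time: 16.65
tcp_pos: [573.1, 144.1, 372.3]
orientation: [-3.089, 0.572, 0.0]
ft_force: [-0.2, 0.4, -6.1]
finger_gap: 6.4
time: 17.9
tcp_pos: [573.1, 144.1, 372.3]
orientation: [-3.089, 0.572, 0.0]
ft_force: [-0.4, -0.2, -5.0]
finger_gap: 6.8
(np.int64(6507), np.float64(39.46), np.float64(108.18))
(np.int64(6538), np.float64(39.58), np.float64(107.68))
(np.int64(6522), np.float64(39.56), np.float64(107.69))
(np.int64(6523), np.float64(39.61), np.float64(107.65))
(np.int64(6524), np.float64(39.61), np.float64(107.73))
[[ 574. -419.   -4.]
 [ 627.  108.  242.]
 [ 865.  177.  311.]]
```

```bash
python3 - <<'E'
from h import *
L=[np.load('pics/s6%d.npz'%i) for i in range(4)]
a,b=[L[i]['p'][120:225,225:290].astype(float) for i in (0,3)];print('frame diff',abs(a-b).mean())
z=L[3];v,u=np.mgrid[120:225,225:290].reshape(2,-1);X=world('side',np.c_[u,v],z['d'][v,u]);p=z['p'][v,u].astype(int)
k=(np.hypot(X[:,0]-590,X[:,1]-140)<120)&(X[:,2]>150)&(p[:,0]-p[:,2]>60);print(k.sum(),np.percentile(X[k],[2,50,98],axis=0).round())
arm.job_done()
E
```

```text
frame diff 2.16991452991453
1325 [[570. 105. 239.]
 [595. 155. 286.]
 [631. 179. 313.]]
the job is handed in; nothing more can be done
```

I turned the dial about 1.05 rad clockwise, two notches, until the white pointer met the red mark; the camera confirmed this after I let go. I then gripped the cross bar and pulled the shackle about 25 mm, until the reaction rose to about 4 N. The side view before that final tug showed the lock still seated in its cradle. Last, I lifted the open lock by its shackle and handed the job in at about 18 s.

**Final checks:**
- **Height:** the gripper is at z = 372 mm. The brass body spans about 239–313 mm above the bench.
- **Stillness:** four frames taken over about 0.2 s differ only by small noise (mean difference about 2 grey levels). I take the lock to be still.
- **Weight:** the wrist carries about 5–6 N, which fits the lock's weight.
- **Surroundings:** the cradle is empty. The things in view (tape roll, screwdriver, mug) look undisturbed. I took no final picture of the hammer, the framed pane or the jar.

**Checks that were off:**
- **Finger gap:** it reads 6.2–6.9 mm on a 9 mm bar. The pictures show the bar held properly.
- **Mask error:** my first height mask also picked up bench pixels, so I repeated it with a tighter one. The heights above come from that.

The shackle's final extension was judged from arm travel and the pictures, not measured directly.

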